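# Stand the marker and the pen in the pen cup

## Task

Tidy the writing things into the pen cup on the packing bench: stand the thick white marker in it with its black cap down, so that the felt stays wet, and stand the slim black ball pen in it too, either end up. Both may lean on the rim, but must reach down into the pen cup; leave the pen cup standing upright where it is, and do not disturb the glue stick or the handheld terminal.

Things in the scene. Friction and masses are not known exactly. Their poses are not given: they have to be found in the camera images.
- marker: Thick felt marker, white with a black cap, lying loose; 135 mm long, about 16 mm thick, 20 g. Origin: underside of its middle, 8 mm below its centre line as it lies. Own y runs along it toward the cap: cap end at y = +68 mm, tail end at -68 mm; own z is up as it lies. It starts with the cap away from the robot, within 45 degrees of straight ahead.
- pen: Slim black ball pen lying loose; 145 mm long, about 9 mm thick (12 mm across at the clip), 15 g. Origin: underside of its middle, 4.5 mm below its centre line as it lies. Own y runs along it, ends at y = -72 and +72 mm; own z is up as it lies. It starts pointing away from the robot, within 45 degrees; either end may go down.
- cup: Plain metal pen cup, round, no handle, standing loose and empty; 90 mm high, 82 mm outer diameter at the rim, 78 mm at the foot, 0.3 kg. Origin: centre of its underside, on its axis; own z is up.
- cup_floor (a point): Centre of the pen cup's inner floor, on its axis, 6 mm above the bench; z up. The bore is round, 72 to 76 mm across (wall 3 mm), and the rim is 84 mm above this point.
- glue_stick: White and orange glue stick standing upright behind the pen cup, to its left; 28 mm across, 95 mm high, origin under its middle. Bystander, loose.
- terminal: Black handheld terminal lying on the left of the bench, 190 x 70 x 33 mm, origin under its middle, long side along its x axis. Bystander, loose.
There are look-alikes about, which are no part of the job. Of the things that look like the pen, take the one that is nearest to the robot's base at the start.

How it is judged:
By the outcome, as a careful person would: the job done as asked, in the order asked, and still so for the second after the job is handed in, with the robot touching nothing.
It also fails if it takes over 61 s, if anything falls off the work surface, if the arm or the gripper's body presses on something with over 40 N, if the wrist force passes 120 N, or if a joint passes its speed limit or range.

## Robot

A 7-joint arm with a two-finger parallel gripper is mounted at the origin on a cart in front of the work surface, level with it; the furniture and walls round the work are solid. World frame = base frame: x ahead of the robot, y to its left, z up, the work surface at z = 0. Lengths are in m, angles in rad, forces in N, time in s.
With the tool pointing down it reaches from about 0.4 to 0.85 m from the base axis. Payload 10.4 kg.
Tool frame: the origin (TCP) lies midway between the tips of the shut fingers; the grasp point (between the pads) lies 19 mm behind it; z points along the fingers, y is the line along which they close (so a half turn about z gives the same grasp; the last joint's range is limited). The gripper opens to 87 mm and grips with 3 to 60 N. Pads are 19 mm wide; open, the fingers measure 117 mm over their backs; the gripper's body (75 mm by 190 mm) begins 51 mm behind the grasp point.
Start: joints at [-1.214, 0.332, -0.065, 1.46, 0.022, 1.35, -0.088], TCP at [0.232, 0.58, 0.186] pointing down, gripper open.
Joint ranges: [-2.6, 2.6], [-0.5, 2.12], [-1.47, 1.34], [0.16, 2.42], [-1.27, 4.41], [0.06, 2.06], [-2.6, 2.6]. Speed limits (rad/s): [2.22, 2.22, 2.79, 2.79, 3.14, 3.14, 3.14].

## Interface

Orientations are given as a unit quaternion [x, y, z, w].
In Python, from bench import r gives the robot as it stands.
- The arm moves only by the tool move_arm, never from a script. Its argument "targets" is a list of rows, each a list of 3 entries, a list of its own where there are three numbers: the shift along the tool's x, y, z in cm, then the turn, a rotation vector about the tool's x, y, z in rad, then the opening in per cent of the stroke, from 0 (shut) to 100 (fully open). In form: [[[x, y, z], [wx, wy, wz], gripper], ...]. A call has 1 to 20 rows; each row shifts and turns the commanded pose from where the row before left it, along the tool's axes as they then stand; what a row does not reach is not made up. A row lasts 1/8 s, in which the tool goes at most 62.5 mm and 10.7 degrees, less where a joint would pass 70% of its speed; a pose out of reach is approached as far as the arm can. A call with a gripper value outside its range is refused whole. The fingers move at their own pace and stop on an object; "grip_force" is the grip in N (left out, the last holds). Time passes only in rows, so rows that do not move let the fingers close. It gives the time, the measured TCP pose, the force, the opening and the grip force at its end, in the units of the state.
- r.read_state(): the state, without advancing time (a new reading comes with each control period).
- r.camera(name): name is "side" or "top" or "wrist"; returns a dict with "image" (480x640x3 uint8, blue, green, red), "vertical_fov" (degrees; the focal length in pixels is half the picture's height over the tangent of half this angle, whatever the lens; pixels are square), "cx", "cy" (the principal point, pixels), "cam_to_world" (4x4, takes a point from camera to world coordinates). Camera axes: x right, y down, z forward; pixel columns grow to the right and rows downward; lengths in m; the calibration is good to about 2 mm. A picture is of the moment at which its call begins. There is no depth.
- r.close_job(): hands the job in; it is judged then, once.
The state is a dict: "time": time; "joint_positions": joint angles; "joint_vel": joint speeds; "joint_torque": joint torques, N m; "ee_pos": TCP position; "eef_rot": TCP orientation; "ft_force": force on the tool from outside, world axes, zero at the start; "torque": the same for the moment, N m; "width": finger opening in m; "grip_force": force on a finger pad.
Only numpy, scipy, OpenCV 4.12 (cv2) and the standard library are available. Lean on these libraries where they do the work, as an engineer would, in place of code of your own. Each camera call takes 0.05 s, during which the arm holds its last target. There are 200 camera calls.

## Working session

There is one attempt and no reset: what is moved stays moved. The work goes in short steps, Python scripts to look and compute and a tool call to move; the robot and the scene stay as the last step left them, time stands still between calls to the robot, and variables do not carry over. Pictures are saved under pics/ and viewed, at most 10 in all, crops included, and the job is handed in when it is done.

Besides the shell and the picture viewer there is one more tool, called after "Call:" in YAML: its name, and indented under it one key for each argument. move_arm: Moves the arm, as the interface text tells. Its arguments: {"type":"object","properties":{"targets":{"type":"array"},"grip_force":{"type":"number"}},"required":["targets"]}

```bash
mkdir -p pics; ls; python3 - <<'E'
from bench import r
import cv2,pickle
s=r.read_state();print(s)
d={}
for n in("side","top","wrist"):
    c=r.camera(n);d[n]=c;cv2.imwrite(f"pics/{n}0.png",c["image"]);print(n,c["vertical_fov"],c["cx"],c["cy"],c["cam_to_world"].round(3).tolist())
pickle.dump(d,open("c0.pkl","wb"))
E
```

```text
pics
{'time': 0.0, 'joint_positions': array([-1.21360271,  0.33288878, -0.0647075 ,  1.46095361,  0.02154959,
        1.34991758, -0.08850132]), 'joint_vel': array([-9.72512502e-06, -2.80242036e-04, -1.18270311e-03,  2.41691165e-04,
       -1.06043136e-03, -3.41443355e-05,  5.37007325e-04]), 'joint_torque': array([ 4.51810856e-04, -6.23261046e+01,  2.48829753e-02, -3.89905715e+01,
       -6.12583640e-02,  3.98975029e-02,  1.69563787e-04]), 'ee_pos': array([0.23152303, 0.58004418, 0.18493757]), 'eef_rot': array([ 1.88749684e-01,  9.82024956e-01, -7.25707293e-04, -1.30414398e-04]), 'ft_force': array([-1.04108216,  0.06989238,  0.03805732]), 'torque': array([ 0.05903325, -0.02700015, -0.01590618]), 'grip_force': 0.0, 'width': 0.0873935131030631}
side 50.823246508101164 320.5414838125054 236.06452386541795 [[0.971, -0.139, 0.193, 0.287], [-0.238, -0.555, 0.797, -1.133], [-0.004, -0.82, -0.572, 0.832], [0.0, 0.0, 0.0, 1.0]]
top 42.42940365401413 320.610679260861 233.041043041622 [[-0.02, -0.983, 0.185, 0.211], [-1.0, 0.018, -0.015, -0.027], [0.011, -0.185, -0.983, 1.811], [0.0, 0.0, 0.0, 1.0]]
wrist 58.209760363853036 317.5058344024792 239.21782650955717 [[0.371, 0.895, 0.247, 0.164], [0.929, -0.357, -0.101, 0.607], [-0.002, 0.267, -0.964, 0.385], [0.0, 0.0, 0.0, 1.0]]
```

View pics/top0.png

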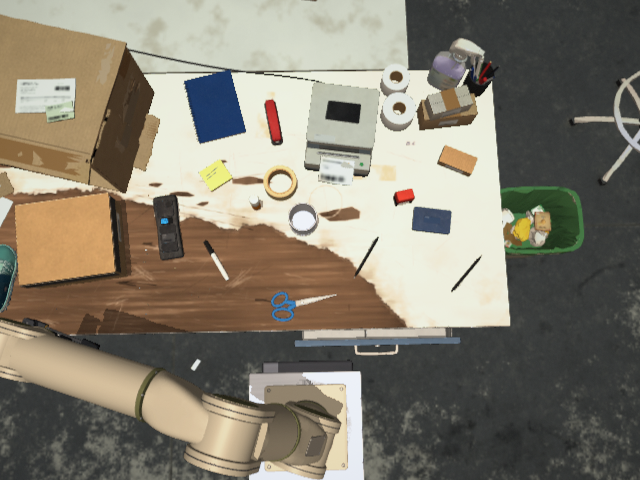

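View pics/side0.png

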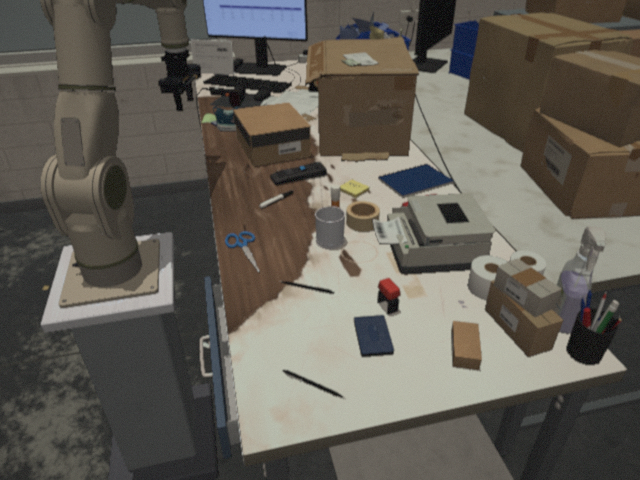

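The top view shows the marker at about (216,260), with its black cap at (207,243). The cup is at (303,220), the glue stick at (255,202) and the terminal at (168,227). The near pen is at (367,256) and a look-alike pen at (467,273), farther from the base. Next I'll measure them with masks.

```bash
cat > h.py <<'E'
import numpy as np,cv2,pickle
def ray(c,u,v):
    f=240/np.tan(np.radians(c["vertical_fov"]/2));T=np.asarray(c["cam_to_world"])
    d=T[:3,:3]@np.array([(u-c["cx"])/f,(v-c["cy"])/f,1]);return T[:3,3],d
def plane(c,u,v,z):
    o,d=ray(c,u,v);return (o+d*(z-o[2])/d[2])
def proj(c,p):
    f=240/np.tan(np.radians(c["vertical_fov"]/2));q=np.linalg.inv(c["cam_to_world"])@np.append(p,1)
    return q[0]/q[2]*f+c["cx"],q[1]/q[2]*f+c["cy"]
def blobs(c,roi,lo,hi,z,amin=15):
    x0,y0,x1,y1=roi;m=cv2.inRange(c["image"][y0:y1,x0:x1],np.array(lo),np.array(hi))
    n,l,st,ce=cv2.connectedComponentsWithStats(m,connectivity=8)
    for i in range(1,n):
        if st[i,4]<amin: continue
        ys,xs=np.where(l==i);P=np.c_[xs+x0,ys+y0].astype(float)
        w=np.array([plane(c,*p,z)[:2] for p in P]);ct=w.mean(0);_,_,V=np.linalg.svd(w-ct);a=V[0]*np.sign(V[0,0]);t=(w-ct)@a;s=(w-ct)@V[1]
        print(roi,"n",st[i,4],"px",P.mean(0).round(1),"ctr",ct.round(4),"dir",np.degrees(np.arctan2(a[1],a[0])).round(1),"ends",(ct+a*t.min()).round(3),(ct+a*t.max()).round(3),"wid",np.ptp(s).round(3))
E
python3 - <<'E'
from h import *
d=pickle.load(open("c0.pkl","rb"));t=d["top"]
blobs(t,(200,235,235,285),(0,0,0),(45,45,45),.008,8)
blobs(t,(200,235,235,285),(140,140,140),(255,255,255),.008)
for z in (.0045,): blobs(t,(345,230,390,280),(0,0,0),(60,60,60),z)
blobs(t,(440,250,490,295),(0,0,0),(60,60,60),.0045)
print("cup rim",plane(t,303,220,.09))
im=t["image"]
a=cv2.resize(im[185:300,190:390],(800,460),interpolation=cv2.INTER_CUBIC);cv2.imwrite("pics/crop0.png",a)
E
```

```text
(200, 235, 235, 285) n 53 px [208.6 246.8] ctr [0.5143 0.2773] dir 31.6 ends [0.498 0.267] [0.532 0.288] wid 0.012
(200, 235, 235, 285) n 139 px [219.3 266. ] ctr [0.4567 0.2453] dir 30.6 ends [0.418 0.222] [0.495 0.268] wid 0.013
(345, 230, 390, 280) n 77 px [365.9 256.9] ctr [ 0.4762 -0.1864] dir -32.0 ends [ 0.423 -0.153] [ 0.532 -0.221] wid 0.006
(440, 250, 490, 295) n 72 px [465.4 273.9] ctr [ 0.4202 -0.4778] dir -42.6 ends [ 0.374 -0.435] [ 0.467 -0.521] wid 0.005
cup rim [ 0.57273797 -0.00324505  0.09      ]
```

View pics/crop0.png

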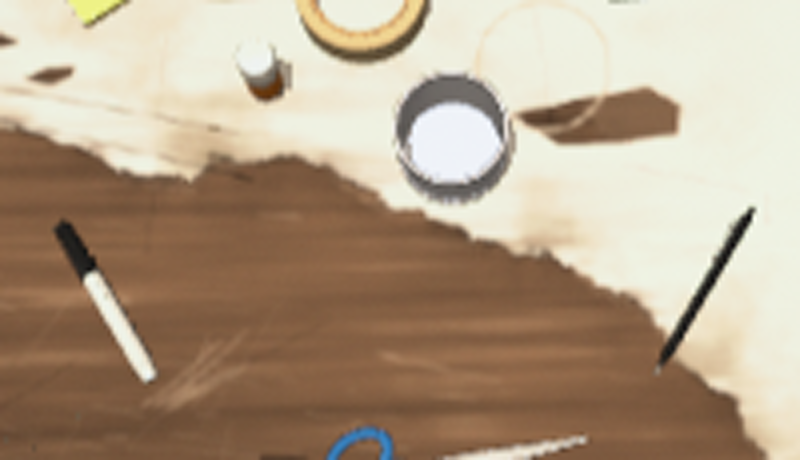

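The crop shows the marker from crop pixel (150,378), its tail, to (62,225), its cap. The cup rim is centred near (454,130), and the pen runs from (658,372) to (753,208). I'll move above the marker's tail half.

Call:
move_arm:
  targets:
    - [[-4.1, -3, 0], [0, 0, 0], 100]
    - [[-4.1, -3, 0], [0, 0, 0], 100]
    - [[-4.1, -3, 0], [0, 0, 0], 100]
    - [[-4.1, -3, 0], [0, 0, 0], 100]
    - [[-4.1, -3, 0], [0, 0, 0], 100]
    - [[-4.1, -3, 0], [0, 0, 0], 100]
    - [[-4.1, -3, 0], [0, 0, 0], 100]
    - [[-4.1, -3, 0], [0, 0, 0], 100]
    - [[0, 0, 0], [0, 0, -0.155], 100]
    - [[0, 0, 0], [0, 0, -0.155], 100]
    - [[0, 0, 0], [0, 0, -0.155], 100]
    - [[0, 0, 0], [0, 0, -0.155], 100]
    - [[0, 0, 0], [0, 0, -0.155], 100]
    - [[0, 0, 0], [0, 0, -0.155], 100]
    - [[0, 0, 0], [0, 0, 0], 100]
    - [[0, 0, 0], [0, 0, 0], 100]

```text
time: 2.15
ee_pos: [0.4473, 0.236, 0.1856]
eef_rot: [-0.27, 0.963, 0.0, -0.0]
ft_force: [0.4, 0.6, 0.4]
width: 0.0873
grip_force: 0.0
```

```bash
cat >> h.py <<'E'
from scipy.spatial.transform import Rotation as R
def st(r):
    s=r.read_state();M=R.from_quat(s["eef_rot"]).as_matrix()
    print("t",s["time"].__round__(2),"p",s["ee_pos"].round(4),"q",s["joint_positions"].round(2),"x",M[:,0].round(3),"y",M[:,1].round(3),"z",M[:,2].round(3),"F",s["ft_force"].round(1),"w",round(s["width"],4),"g",round(s["grip_force"],1));return s,M
E
python3 - <<'E'
from bench import r
from h import *
s,M=st(r)
c=r.camera("wrist");cv2.imwrite("pics/w1.png",c["image"]);pickle.dump(c,open("w1.pkl","wb"))
E
```

```text
t 2.15 p [0.4473 0.236  0.1856] q [-0.74  0.06  0.18  1.78 -0.01  1.3   1.55] x [-0.854 -0.52   0.   ] y [-0.52   0.854  0.   ] z [-0. -0. -1.] F [0.4 0.6 0.4] w 0.0873 g 0.0
```

View pics/w1.png

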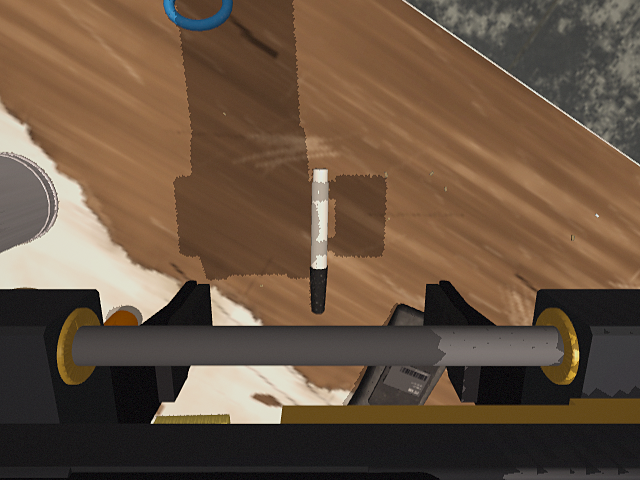

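The wrist view shows the marker nearly aligned with the tool's x axis, with its tail at (321,169) and its cap end at (317,313). I'll check that geometrically.

```bash
python3 - <<'E'
from h import *
c=pickle.load(open("w1.pkl","rb"))
t,k=[plane(c,*p,.008)[:2] for p in((321,169),(317.5,313))]
d=k-t;u=d/np.hypot(*d);print(t,k,np.hypot(*d),np.degrees(np.arctan2(*u[::-1])))
x=np.array([-.854,-.52]);y=np.array([-.52,.854]);p=np.array([.4473,.236])
g=t+u*.033;print("grasp",g,"shift xy tool cm",100*(g-p)@x,100*(g-p)@y)
E
```

```text
[0.41896095 0.22144329] [0.53695052 0.28972042] 0.13632060534067175 30.056715820739242
grasp [0.44752344 0.23797157] shift xy tool cm -0.12160323759558048 0.15675348545778767
```

Call:
move_arm:
  targets:
    - [[0, 0.2, 4], [0, 0, 0.02], 60]
    - [[0, 0, 4], [0, 0, 0], 60]
    - [[0, 0, 4], [0, 0, 0], 60]
    - [[0, 0, 3], [0, 0, 0], 60]
    - [[0, 0, 2], [0, 0, 0], 60]
    - [[0, 0, 1.2], [0, 0, 0], 60]
    - [[0, 0, 0], [0, 0, 0], 60]
    - [[0, 0, 0], [0, 0, 0], 60]
    - [[0, 0, 0], [0, 0, 0], 0]
    - [[0, 0, 0], [0, 0, 0], 0]
    - [[0, 0, 0], [0, 0, 0], 0]
    - [[0, 0, 0], [0, 0, 0], 0]
    - [[0, 0, 0], [0, 0, 0], 0]
    - [[0, 0, 0], [0, 0, 0], 0]
  grip_force: 20

```text
time: 3.95
ee_pos: [0.4463, 0.2377, 0.0037]
eef_rot: [-0.262, 0.965, 0.0, -0.0]
ft_force: [0.4, -0.2, 0.1]
width: 0.0029
grip_force: 0.0
```

```bash
python3 - <<'E'
from bench import r
from h import *
s,M=st(r)
c=r.camera("wrist");b=r.camera("side");pickle.dump((c,b),open("w2.pkl","wb"))
cv2.imwrite("pics/w2.png",np.hstack([c["image"][120:420,120:520],cv2.resize(b["image"][150:250,200:333],(400,300))]))
E
```

```text
t 3.95 p [0.4463 0.2377 0.0037] q [-0.73  0.26  0.17  1.98 -0.05  0.91  1.57] x [-0.863 -0.506  0.   ] y [-0.506  0.863  0.   ] z [-0.  0. -1.] F [ 0.4 -0.2  0.1] w 0.0029 g 0.0
```

View pics/w2.png

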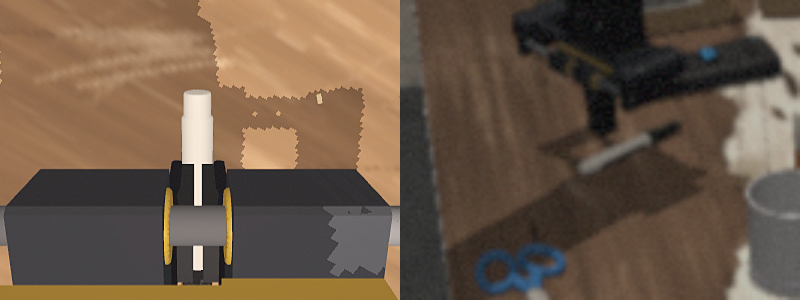

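The marker's tail shows centred between the fingers at crop (197,125), yet the width reads 3 mm. I'll wait a moment, then lift slightly to check the hold.

Call:
move_arm:
  targets:
    - [[0, 0, 0], [0, 0, 0], 0]
    - [[0, 0, 0], [0, 0, 0], 0]
    - [[0, 0, -1], [0, 0, 0], 0]
    - [[0, 0, -2], [0, 0, 0], 0]
    - [[0, 0, -3], [0, 0, 0], 0]
    - [[0, 0, 0], [0, 0, 0], 0]
  grip_force: 20

```text
time: 4.8
ee_pos: [0.4479, 0.2387, 0.0666]
eef_rot: [-0.262, 0.965, 0.001, 0.002]
ft_force: [0.5, 0.0, -0.3]
width: 0.0004
grip_force: 0.0
```

```bash
python3 - <<'E'
from bench import r
from h import *
s,M=st(r)
c=r.camera("wrist");b=r.camera("side");pickle.dump((c,b),open("w3.pkl","wb"))
cv2.imwrite("pics/w3.png",np.hstack([c["image"][120:420,120:520],cv2.resize(b["image"][150:250,200:333],(400,300))]))
E
```

```text
t 4.8 p [0.4479 0.2387 0.0666] q [-0.74  0.17  0.17  1.92 -0.04  1.04  1.55] x [-0.863 -0.506 -0.005] y [-0.506  0.863  0.001] z [ 0.004  0.003 -1.   ] F [ 0.5  0.  -0.3] w 0.0004 g 0.0
```

View pics/w3.png

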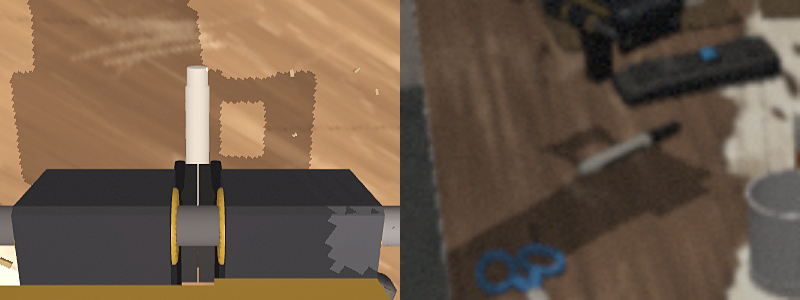

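The gripper came up empty. The marker still lies with its tail at crop (197,68) and fully visible in the side crop. I'll locate it across the views to find the error.

```bash
python3 - <<'E'
from bench import r
from h import *
c,b=pickle.load(open("w3.pkl","rb"))
t=r.camera("top");T0=pickle.load(open("c0.pkl","rb"))["top"]
for n,cc in(("wrist before",pickle.load(open("w1.pkl","rb"))),("w3",c)):
  blobs(cc,(295,150,345,330) if n[0:2]=="wr" and "before" in n else (295,170,345,285),(150,170,180),(255,255,255),.008,300)
blobs(t,(200,235,235,285),(140,140,140),(255,255,255),.008)
blobs(b,(250,180,310,220),(120,120,120),(255,255,255),.008)
B0=pickle.load(open("c0.pkl","rb"))["side"];blobs(B0,(250,180,310,220),(120,120,120),(255,255,255),.008)
s,M=st(r)
for z in(0,.04):
  print("tip proj wrist",z,proj(c,s["ee_pos"]+M[:,2]*z),"side",proj(b,s["ee_pos"]+M[:,2]*z))
E
```

```text
(295, 150, 345, 330) n 403 px [321.8 218.8] ctr [0.4565 0.2453] dir 32.6 ends [0.441 0.236] [0.475 0.257] wid 0.013
(295, 170, 345, 285) n 2184 px [317.  235.9] ctr [0.4459 0.2365] dir 30.4 ends [0.419 0.221] [0.473 0.252] wid 0.014
(200, 235, 235, 285) n 177 px [209.  243.6] ctr [0.5238 0.2764] dir 49.9 ends [0.49  0.237] [0.547 0.304] wid 0.042
(200, 235, 235, 285) n 368 px [206.3 272.4] ctr [0.4385 0.2832] dir 20.1 ends [0.396 0.268] [0.506 0.308] wid 0.053
(250, 180, 310, 220) n 75 px [271.3 199.6] ctr [0.4609 0.2477] dir 31.8 ends [0.422 0.223] [0.499 0.271] wid 0.017
t 4.95 p [0.446  0.2376 0.0635] q [-0.74  0.18  0.17  1.93 -0.04  1.04  1.55] x [-0.863 -0.506  0.   ] y [-0.506  0.863  0.   ] z [-0. -0. -1.] F [-1.  -0.9 -0.4] w 0.0004 g 0.0
tip proj wrist 0 (np.float64(318.6771818897247), np.float64(267.29299092371735)) side (np.float64(266.00834609080493), np.float64(186.3896316730869))
tip proj wrist 0.04 (np.float64(318.5031750467435), np.float64(244.50050924579006)) side (np.float64(266.8423911806439), np.float64(197.55591520989776))
```

Call:
move_arm:
  targets:
    - [[0, 0, 0], [0, 0, 0], 60]
    - [[0, 0, 0], [0, 0, 0], 60]
    - [[0, 0, 0], [0, 0, 0], 60]
    - [[0, 0, 3], [0, 0, 0], 60]
    - [[0, 0, 2], [0, 0, 0], 60]
    - [[0, 0, 1], [0, 0, 0], 60]
    - [[0, 0, 0.4], [0, 0, 0], 60]
    - [[0, 0, 0], [0, 0, 0], 60]
  grip_force: 20

```text
time: 5.95
ee_pos: [0.4466, 0.2379, 0.0001]
eef_rot: [-0.262, 0.965, 0.0, 0.0]
ft_force: [-0.5, -1.1, 0.9]
width: 0.052
grip_force: 0.0
```

```bash
python3 - <<'E'
from bench import r
from h import *
s,M=st(r)
b=r.camera("side");c=r.camera("wrist");pickle.dump((c,b),open("w4.pkl","wb"))
print(proj(b,s["ee_pos"]),proj(c,s["ee_pos"]))
print([proj(c,s["ee_pos"]+M@np.array([0,e,-z])) for z in (0,.03) for e in(-.026,.026)])
a=cv2.resize(b["image"][165:215,230:310],(560,350),interpolation=cv2.INTER_CUBIC);a=np.clip(a*1.8,0,255).astype(np.uint8)
u,v=proj(b,s["ee_pos"]);cv2.circle(a,(int((u-230)*7),int((v-165)*7)),3,(0,0,255),-1)
w=np.clip(c["image"][200:450,230:400]*1.5,0,255).astype(np.uint8);w=cv2.resize(w,(238,350))
cv2.imwrite("pics/w4.png",np.hstack([a,w]))
E
```

```text
t 5.95 p [4.466e-01 2.379e-01 1.000e-04] q [-0.73  0.27  0.17  1.98 -0.06  0.9   1.57] x [-0.863 -0.506 -0.001] y [-0.506  0.863  0.   ] z [ 0.  0. -1.] F [-0.5 -1.1  0.9] w 0.052 g 0.0
(np.float64(267.4764833159905), np.float64(203.87357337227624)) (np.float64(318.7210381876642), np.float64(273.0626463557886))
[(np.float64(265.8653915448656), np.float64(273.0435169733594)), (np.float64(371.5822771549438), np.float64(273.0817777621778)), (np.float64(257.67799001949754), np.float64(297.226578324262)), (np.float64(380.084176783902), np.float64(297.2738422381719))]
```

View pics/w4.png

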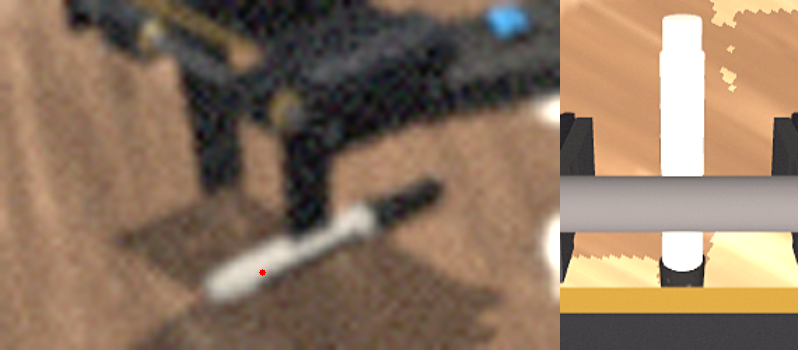

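The side crop shows the fingertips at about (220,190) and (305,235), hovering roughly 8 px (25–30 mm) above the TCP point I drew at (262,272). So the real tips stop well short of the reported TCP. I'll probe downward gently and watch the force.

Call:
move_arm:
  targets:
    - [[0, 0, 0.6], [0, 0, 0], 60]
    - [[0, 0, 0.6], [0, 0, 0], 60]
    - [[0, 0, 0.3], [0, 0, 0], 60]
    - [[0, 0, 0], [0, 0, 0], 60]

```text
time: 6.55
ee_pos: [0.4461, 0.2376, -0.0156]
eef_rot: [-0.262, 0.965, -0.0, -0.0]
ft_force: [0.6, 0.3, 0.1]
width: 0.0523
grip_force: 0.0
```

Call:
move_arm:
  targets:
    - [[0, 0, 0.3], [0, 0, 0], 60]
    - [[0, 0, 0], [0, 0, 0], 60]

```text
time: 6.8
ee_pos: [0.4462, 0.2376, -0.0184]
eef_rot: [-0.262, 0.965, -0.0, -0.0]
ft_force: [0.2, 0.1, 0.5]
width: 0.0522
grip_force: 0.0
```

Call:
move_arm:
  targets:
    - [[0, 0, 0.3], [0, 0, 0], 60]
    - [[0, 0, 0], [0, 0, 0], 60]

```text
time: 7.05
ee_pos: [0.4461, 0.2376, -0.0215]
eef_rot: [-0.262, 0.965, -0.0, -0.0]
ft_force: [-0.3, -0.4, -0.4]
width: 0.0526
grip_force: 0.0
```

Call:
move_arm:
  targets:
    - [[0, 0, 0.2], [0, 0, 0], 60]
    - [[0, 0, 0], [0, 0, 0], 60]

```text
time: 7.3
ee_pos: [0.4462, 0.2377, -0.0234]
eef_rot: [-0.262, 0.965, 0.0, -0.0]
ft_force: [-0.3, 0.8, -0.2]
width: 0.0522
grip_force: 0.0
```

Call:
move_arm:
  targets:
    - [[0, 0, 0.2], [0, 0, 0], 60]
    - [[0, 0, 0], [0, 0, 0], 60]

```text
time: 7.55
ee_pos: [0.4462, 0.2376, -0.0254]
eef_rot: [-0.262, 0.965, -0.0, -0.0]
ft_force: [-0.2, -0.9, -0.5]
width: 0.0522
grip_force: 0.0
```

Call:
move_arm:
  targets:
    - [[0, 0, 0], [0, 0, 0], 0]
    - [[0, 0, 0], [0, 0, 0], 0]
    - [[0, 0, 0], [0, 0, 0], 0]
    - [[0, 0, 0], [0, 0, 0], 0]
    - [[0, 0, 0], [0, 0, 0], 0]
    - [[0, 0, 0], [0, 0, 0], 0]
  grip_force: 20

```text
time: 8.3
ee_pos: [0.4463, 0.2377, -0.025]
eef_rot: [-0.262, 0.965, 0.0, -0.0]
ft_force: [-2.0, -1.2, 4.2]
width: 0.0089
grip_force: 16.6
```

The tips pinched only the top of the marker (8.9 mm chord, slight upward force), so they are still about 13 mm too high. I'll open and go lower, watching the force.

Call:
move_arm:
  targets:
    - [[0, 0, 0], [0, 0, 0], 50]
    - [[0, 0, 0], [0, 0, 0], 50]
    - [[0, 0, 0], [0, 0, 0], 50]
    - [[0, 0, 0.4], [0, 0, 0], 50]
    - [[0, 0, 0.3], [0, 0, 0], 50]
    - [[0, 0, 0], [0, 0, 0], 50]

```text
time: 9.05
ee_pos: [0.4461, 0.2375, -0.0327]
eef_rot: [-0.262, 0.965, -0.0, -0.0]
ft_force: [-0.2, -0.2, 0.1]
width: 0.0436
grip_force: 0.0
```

Call:
move_arm:
  targets:
    - [[0, 0, 0.2], [0, 0, 0], 50]
    - [[0, 0, 0], [0, 0, 0], 50]

```text
time: 9.3
ee_pos: [0.4463, 0.2377, -0.0344]
eef_rot: [-0.262, 0.965, 0.0, -0.0]
ft_force: [-0.2, 0.1, -0.5]
width: 0.0436
grip_force: 0.0
```

Call:
move_arm:
  targets:
    - [[0, 0, 0], [0, 0, 0], 0]
    - [[0, 0, 0], [0, 0, 0], 0]
    - [[0, 0, 0], [0, 0, 0], 0]
    - [[0, 0, 0], [0, 0, 0], 0]
    - [[0, 0, 0], [0, 0, 0], 0]
    - [[0, 0, 0], [0, 0, 0], 0]
  grip_force: 20

```text
time: 10.05
ee_pos: [0.4463, 0.2378, -0.0342]
eef_rot: [-0.262, 0.965, 0.0, 0.0]
ft_force: [0.1, 0.6, 0.9]
width: 0.0136
grip_force: 20.0
```

Call:
move_arm:
  targets:
    - [[0, 0, -1], [0, 0, 0], 0]
    - [[0, 0, -4], [0, 0, 0], 0]
    - [[0, 0, -5], [0, 0, 0], 0]
    - [[0, 0, -5], [0, 0, 0], 0]
    - [[0, 0, -5], [0, 0, 0], 0]
    - [[0, 0, -5], [0, 0, 0], 0]
    - [[1.7, -4.6, -1], [0, 0, 0], 0]
    - [[1.7, -4.6, 0], [0, 0, 0], 0]
    - [[1.7, -4.6, 0], [0, 0, 0], 0]
    - [[1.7, -4.6, 0], [0, 0, 0], 0]
    - [[1.7, -4.6, 0], [0, 0, 0], 0]
    - [[1.7, -4.6, 0], [0, 0, 0], 0]
    - [[0, 0, 0], [0, 0, 0], 0]
  grip_force: 25

```text
time: 11.68
ee_pos: [0.4977, -0.0562, 0.2265]
eef_rot: [-0.259, 0.966, -0.0, 0.0]
ft_force: [-0.4, 0.7, -0.9]
width: 0.0136
grip_force: 25.0
```

Call:
move_arm:
  targets:
    - [[0, 0, 0], [0, 0, 0.175], 0]
    - [[0, 0, 0], [0, 0, 0.175], 0]
    - [[0, 0, 0], [0, 0, 0.175], 0]
    - [[0, 0, 0], [0, 0, 0.175], 0]
    - [[0, 0, 0], [0, 0, 0.175], 0]
    - [[0, 0, 0], [0, 0, 0.175], 0]
    - [[0, 0, 0], [0, 0, 0.175], 0]
    - [[0, 0, 0], [0, 0, 0.175], 0]
    - [[0, 0, 0], [0, 0, 0.175], 0]
    - [[0, 0, 0], [0, 0, 0.175], 0]
    - [[0, 0, 0], [0, 0, 0.175], 0]
    - [[0, 0, 0], [0, 0, 0.175], 0]
    - [[0, 0, 0], [0, 0, 0], 0]

```text
time: 13.3
ee_pos: [0.4977, -0.0511, 0.2261]
eef_rot: [0.706, 0.708, 0.0, -0.0]
ft_force: [-0.4, -0.3, -0.3]
width: 0.0135
grip_force: 25.0
```

```bash
python3 - <<'E'
from bench import r
from h import *
s,M=st(r)
E
```

```text
t 13.3 p [ 0.4977 -0.0511  0.2261] q [-0.48  0.02  0.5   1.74 -0.01  1.38  0.03] x [-0.003  1.     0.001] y [1.    0.003 0.   ] z [ 0.     0.001 -1.   ] F [-0.4 -0.3 -0.3] w 0.0135 g 25.0
```

Call:
move_arm:
  targets:
    - [[0, 0, -2], [0, 0.17, 0], 0]
    - [[0, 0, 0], [0, 0.17, 0], 0]
    - [[0, 0, 0], [0, 0.17, 0], 0]
    - [[0, 0, 0], [0, 0.17, 0], 0]
    - [[0, 0, 0], [0, 0.17, 0], 0]
    - [[0, 0, 0], [0, 0.17, 0], 0]
    - [[0, 0, 0], [0, 0, 0], 0]

```text
time: 14.18
ee_pos: [0.497, -0.0531, 0.2425]
eef_rot: [0.617, 0.616, 0.345, -0.347]
ft_force: [0.3, -0.2, 0.2]
width: 0.0135
grip_force: 25.0
```

```bash
python3 - <<'E'
from bench import r
from h import *
s,M=st(r)
E
```

```text
t 14.18 p [ 0.497  -0.0531  0.2425] q [ 0.09  0.51  0.66  1.63 -0.99  1.92  0.87] x [0.003 0.522 0.853] y [ 1.    -0.    -0.004] z [-0.002  0.853 -0.522] F [ 0.3 -0.2  0.2] w 0.0135 g 25.0
```

```bash
python3 - <<'E'
from bench import r
from h import *
s,M=st(r)
G=s["ee_pos"]-.042*M[:,2];cap=G-.103*M[:,0];tail=G+.033*M[:,0]
print("G",G,"cap",cap,"tail",tail)
b=r.camera("side");t=r.camera("top");pickle.dump((b,t),open("w5.pkl","wb"))
C=np.array([.580,-.0045])
out=[]
for c,(x0,y0),k in((b,(260,120),4),(t,(260,170),4)):
    a=cv2.resize(c["image"][y0:y0+130,x0:x0+100],(400,520),interpolation=cv2.INTER_CUBIC)
    q=lambda p:tuple(int(round(v)) for v in ((proj(c,p)[0]-x0)*k,(proj(c,p)[1]-y0)*k))
    for p,col in((cap,(0,0,255)),(tail,(0,255,0)),(G,(255,0,0))): cv2.circle(a,q(p),3,col,-1)
    for z,rr in((.09,.041),(0,.039)):
        for th in np.arange(0,6.28,.35): cv2.circle(a,q([C[0]+rr*np.cos(th),C[1]+rr*np.sin(th),z]),1,(0,255,255),-1)
    out.append(a)
cv2.imwrite("pics/w5.png",np.hstack(out))
E
```

```text
t 14.18 p [ 0.497  -0.0531  0.2425] q [ 0.09  0.51  0.66  1.63 -0.99  1.92  0.87] x [0.003 0.522 0.853] y [ 1.    -0.    -0.004] z [-0.002  0.853 -0.522] F [ 0.3 -0.2  0.2] w 0.0135 g 25.0
G [ 0.49709925 -0.08894321  0.26443098] cap [ 0.49674461 -0.14265961  0.17654797] tail [ 0.49721288 -0.0717331   0.29258767]
```

View pics/w5.png

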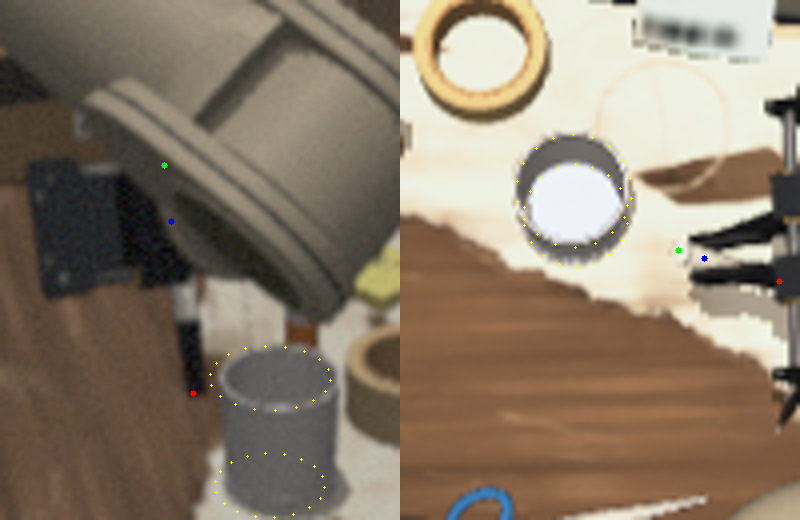

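The predicted cap end, (193,393) in the side crop, matches the black cap tip at (195,390). The cup sits about 2 px right of my first estimate in the side view and matches in the top view. I'll use (0.582, -0.0065) for the cup and bring the cap over the bore.

Call:
move_arm:
  targets:
    - [[0.8, 1.7, 3.5], [0, 0, 0], 0]
    - [[0.8, 1.7, 3.5], [0, 0, 0], 0]
    - [[0.8, 1.7, 3.5], [0, 0, 0], 0]
    - [[0.8, 1.7, 3.5], [0, 0, 0], 0]
    - [[0.8, 1.7, 3.5], [0, 0, 0], 0]
    - [[0, 0, 0], [0, 0, 0], 0]
    - [[0, 0, 0], [0, 0, 0], 0]

```text
time: 15.15
ee_pos: [0.5828, 0.1187, 0.19]
eef_rot: [0.616, 0.619, 0.345, -0.344]
ft_force: [-0.4, -0.6, 0.3]
width: 0.0128
grip_force: 25.0
```

```bash
cat >> h.py <<'E'
def rep(r,L,up=-1,C=np.array([.582,-.0065]),off=.042):
    # up=-1: the lower end lies along -x of the tool, L from the grasp
    s,M=st(r);G=s["ee_pos"]-off*M[:,2];e=G+up*L*M[:,0]
    a=up*M[:,0];rim=e-a*(e[2]-.09)/a[2]
    print("G",G.round(4),"end",e.round(4),"rim crossing rel cup",(rim[:2]-C).round(4),"end rel cup",(e[:2]-C).round(4));return s,M,G,e
E
python3 - <<'E'
from bench import r
from h import *
s,M,G,e=rep(r,.103)
tgt=np.array([.582,-.0245,.035]);print("to target cm",100*M.T@(tgt-e))
E
```

```text
t 15.15 p [0.5828 0.1187 0.19  ] q [-0.15  0.53  0.55  1.69 -1.16  1.65  0.74] x [-0.005  0.524  0.851] y [1.    0.003 0.004] z [-0.001  0.851 -0.524] F [-0.4 -0.6  0.3] w 0.0128 g 25.0
G [0.5828 0.0829 0.2121] end [0.5833 0.0289 0.1244] rim crossing rel cup [0.0015 0.0142] end rel cup [0.0013 0.0354]
to target cm [-10.40827709  -0.18442666   0.13967807]
```

Call:
move_arm:
  targets:
    - [[-2.5, -0.1, 0.1], [0, 0, 0], 0]
    - [[-2.5, 0, 0], [0, 0, 0], 0]
    - [[-2, 0, 0], [0, 0, 0], 0]
    - [[-2, 0, 0], [0, 0, 0], 0]
    - [[-1, 0, 0], [0, 0, 0], 0]
    - [[0, 0, 0], [0, 0, 0], 0]

```text
time: 15.9
ee_pos: [0.5817, 0.0663, 0.102]
eef_rot: [0.617, 0.617, 0.345, -0.346]
ft_force: [0.0, -0.3, -0.4]
width: 0.0133
grip_force: 25.0
```

```bash
python3 - <<'E'
from bench import r
from h import *
s,M,G,e=rep(r,.103)
b=r.camera("side");t=r.camera("top");pickle.dump((b,t),open("w6.pkl","wb"))
cv2.imwrite("pics/w6.png",np.hstack([cv2.resize(c["image"][y0:y0+100,x0:x0+80],(400,500),interpolation=cv2.INTER_CUBIC) for c,x0,y0 in((b,290,160),(t,265,170))]))
E
```

```text
t 15.9 p [0.5817 0.0663 0.102 ] q [-0.05  0.69  0.54  1.67 -1.17  1.66  0.9 ] x [0.    0.523 0.852] y [ 1.     0.001 -0.001] z [-0.001  0.852 -0.523] F [ 0.  -0.3 -0.4] w 0.0133 g 25.0
G [0.5817 0.0305 0.124 ] end [ 0.5817 -0.0234  0.0362] rim crossing rel cup [-0.0003  0.0161] end rel cup [-0.0003 -0.0169]
```

View pics/w6.png

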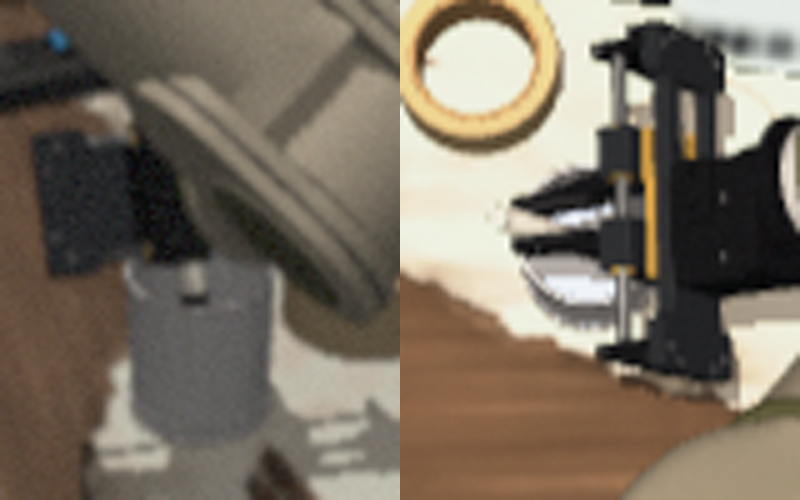

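The side crop shows the white barrel and black cap going inside the rim near (192,290), with no contact force. I'll lower slightly, release and back out along the tool axis.

Call:
move_arm:
  targets:
    - [[-0.8, 0, 0], [0, 0, 0], 0]
    - [[0, 0, 0], [0, 0, 0], 0]
    - [[0, 0, 0], [0, 0, 0], 35]
    - [[0, 0, 0], [0, 0, 0], 35]
    - [[0, 0, 0], [0, 0, 0], 35]
    - [[0, 0, 0], [0, 0, 0], 35]
    - [[0, 0, -2], [0, 0, 0], 35]
    - [[0, 0, -4], [0, 0, 0], 35]
    - [[0, 0, -5], [0, 0, 0], 35]
    - [[0, 0, -5], [0, 0, 0], 35]
    - [[0, 0, -5], [0, 0, 0], 35]
    - [[0, 0, 0], [0, 0, 0], 50]

```text
time: 17.5
ee_pos: [0.5815, -0.1221, 0.2073]
eef_rot: [0.619, 0.617, 0.345, -0.343]
ft_force: [0.9, 0.6, -1.2]
width: 0.035
grip_force: 0.0
```

```bash
python3 - <<'E'
from bench import r
from h import *
s,M=st(r)
b=r.camera("side");t=r.camera("top");pickle.dump((b,t),open("w7.pkl","wb"))
cv2.imwrite("pics/w7.png",np.hstack([cv2.resize(c["image"][y0:y0+100,x0:x0+80],(400,500),interpolation=cv2.INTER_CUBIC) for c,x0,y0 in((b,290,160),(t,265,170))]))
# pen
d=pickle.load(open("c0.pkl","rb"))["top"]
blobs(t,(345,230,390,280),(0,0,0),(60,60,60),.0045)
e1,e2=[plane(d,190+u/4,185+v/4,.0045)[:2] for u,v in((658,372),(753,208))];print(e1,e2,np.hypot(*(e1-e2)))
E
```

```text
t 17.5 p [ 0.5815 -0.1221  0.2073] q [ 0.22  0.76  0.62  1.32 -1.1   1.99  0.85] x [0.001 0.527 0.85 ] y [ 1.    -0.005  0.002] z [ 0.005  0.85  -0.527] F [ 0.9  0.6 -1.2] w 0.035 g 0.0
(345, 230, 390, 280) n 55 px [384.9 232.4] ctr [ 0.5487 -0.2452] dir 79.1 ends [ 0.546 -0.259] [ 0.553 -0.225] wid 0.018
(345, 230, 390, 280) n 39 px [371.6 247.2] ctr [ 0.5049 -0.204 ] dir -32.0 ends [ 0.475 -0.185] [ 0.532 -0.221] wid 0.006
[ 0.41414925 -0.15057718] [ 0.53512025 -0.2249179 ] 0.14198776643305158
```

View pics/w7.png

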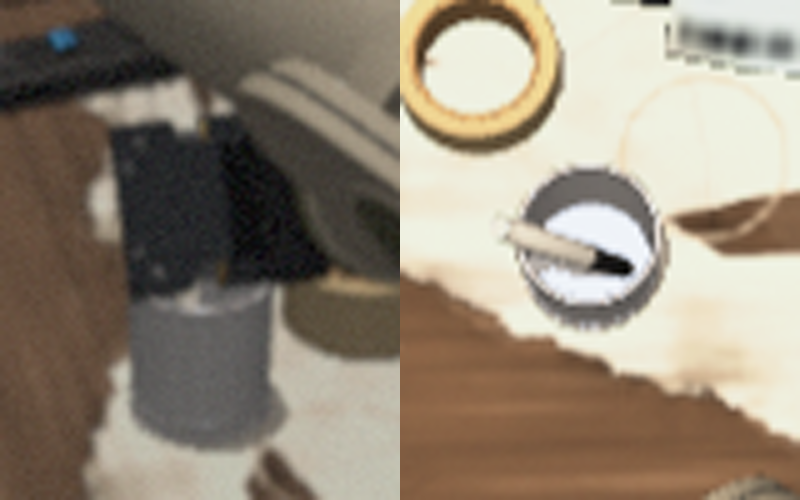

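The top crop shows the marker leaning in the cup, with its black cap low at (625,265) and its white tail over the left rim at (505,230). The cup has not moved. Next is the pen: undo the tilt, then yaw to align.

Call:
move_arm:
  targets:
    - [[0, 0, -2], [0, -0.17, 0], 50]
    - [[0, 0, 0], [0, -0.17, 0], 50]
    - [[0, 0, 0], [0, -0.17, 0], 50]
    - [[0, 0, 0], [0, -0.17, 0], 50]
    - [[0, 0, 0], [0, -0.17, 0], 50]
    - [[0, 0, 0], [0, -0.17, 0], 50]
    - [[0, 0, 0], [0, 0, -0.17], 50]
    - [[0, 0, 0], [0, 0, -0.17], 50]
    - [[0, 0, 0], [0, 0, -0.17], 50]
    - [[0, 0, 0], [0, 0, -0.17], 50]
    - [[0, 0, 0], [0, 0, -0.17], 50]
    - [[0, 0, 0], [0, 0, -0.17], 50]
    - [[0, 0, 0], [0, 0, 0], 50]

```text
time: 19.23
ee_pos: [0.5816, -0.1324, 0.2156]
eef_rot: [0.271, 0.963, 0.0, -0.001]
ft_force: [-0.1, 0.0, -0.5]
width: 0.0435
grip_force: 0.0
```

```bash
python3 - <<'E'
from bench import r
from h import *
s,M=st(r)
g=np.array([.4435,-.1686,s["ee_pos"][2]]);print("shift cm",100*M.T@(g-s["ee_pos"]),"x az",np.degrees(np.arctan2(M[1,0],M[0,0])))
t=r.camera("top");w=r.camera("wrist");pickle.dump((t,w),open("w8.pkl","wb"))
blobs(t,(345,230,390,280),(0,0,0),(60,60,60),.0045)
for n in((.4128,-.1497),(.5364,-.2257)): print(proj(w,[*n,.0045]))
print("marker cap",plane(t,311,223.6,.015),"tail",plane(t,285,216,.115))
E
```

```text
t 19.23 p [ 0.5816 -0.1324  0.2156] q [-0.45  0.3   0.76  1.53 -0.21  1.39  1.34] x [-0.853  0.522  0.001] y [0.522 0.853 0.   ] z [-0.001  0.001 -1.   ] F [-0.1  0.  -0.5] w 0.0435 g 0.0
shift cm [ 9.89138485e+00 -1.02930251e+01  9.19872048e-03] x az 148.5308111676312
(345, 230, 390, 280) n 79 px [365.7 257.3] ctr [ 0.4751 -0.1856] dir -32.2 ends [ 0.423 -0.153] [ 0.532 -0.221] wid 0.007
(np.float64(200.65718970425308), np.float64(46.34509182923475))
(np.float64(211.56758202730583), np.float64(208.35879929552075))
marker cap [ 0.57718908 -0.02575617  0.015     ] tail [0.57983467 0.04669479 0.115     ]
```

Call:
move_arm:
  targets:
    - [[3.3, -3.4, 2], [0, 0, 0], 50]
    - [[3.3, -3.4, 2], [0, 0, 0], 50]
    - [[3.3, -3.5, 2], [0, 0, 0], 50]
    - [[0, 0, 0], [0, 0, 0], 50]
    - [[0, 0, 0], [0, 0, 0], 50]

```text
time: 19.95
ee_pos: [0.4446, -0.1691, 0.1565]
eef_rot: [0.272, 0.962, 0.0, 0.001]
ft_force: [-0.5, 0.2, 0.4]
width: 0.0435
grip_force: 0.0
```

```bash
python3 - <<'E'
from bench import r
from h import *
s,M=st(r)
w=r.camera("wrist");pickle.dump(w,open("w9.pkl","wb"))
a,b=[np.array(proj(w,[*n,.0045])) for n in((.4128,-.1497),(.5364,-.2257))];print(a,b)
x0=int(min(a[0],b[0])-30);x1=int(max(a[0],b[0])+30);y0=max(0,int(min(a[1],b[1])-20));y1=int(max(a[1],b[1])+15)
for th in(35,60): blobs(w,(x0,y0,x1,y1),(0,0,0),(th,th,th),.0045,60)
E
```

```text
t 19.95 p [ 0.4446 -0.1691  0.1565] q [-0.52 -0.02  0.79  1.92  0.01  1.23  1.29] x [-0.852  0.524 -0.001] y [0.524 0.852 0.001] z [ 0.001  0.001 -1.   ] F [-0.5  0.2  0.4] w 0.0435 g 0.0
[317.42388742 164.75127641] [317.3476812  327.86310835]
(287, 144, 347, 342) n 1350 px [321.1 251.5] ctr [ 0.4778 -0.1859] dir -31.9 ends [ 0.422 -0.151] [ 0.535 -0.222] wid 0.008
(287, 144, 347, 342) n 1867 px [320.2 267.4] ctr [ 0.4899 -0.1943] dir -32.9 ends [ 0.422 -0.15 ] [ 0.542 -0.228] wid 0.053
```

Call:
move_arm:
  targets:
    - [[0, 0.3, 4], [0, 0, 0], 50]
    - [[0, 0, 4], [0, 0, 0], 50]
    - [[0, 0, 4], [0, 0, 0], 50]
    - [[0, 0, 4], [0, 0, 0], 50]
    - [[0, 0, 2], [0, 0, 0], 50]
    - [[0, 0, 0.8], [0, 0, 0], 50]
    - [[0, 0, 0], [0, 0, 0], 50]
    - [[0, 0, 0], [0, 0, 0], 50]

```text
time: 21.0
ee_pos: [0.4463, -0.1671, -0.0311]
eef_rot: [0.271, 0.962, 0.0, 0.001]
ft_force: [0.4, -1.4, -0.6]
width: 0.0436
grip_force: 0.0
```

Call:
move_arm:
  targets:
    - [[0, 0, 0.2], [0, 0, 0], 50]
    - [[0, 0, 0], [0, 0, 0], 50]

```text
time: 21.25
ee_pos: [0.4455, -0.1669, -0.0337]
eef_rot: [0.271, 0.962, 0.0, 0.0]
ft_force: [-0.6, -0.2, 0.4]
width: 0.0434
grip_force: 0.0
```

Call:
move_arm:
  targets:
    - [[0, 0, 0.1], [0, 0, 0], 50]
    - [[0, 0, 0], [0, 0, 0], 50]

```text
time: 21.5
ee_pos: [0.4453, -0.167, -0.035]
eef_rot: [0.271, 0.962, 0.0, -0.0]
ft_force: [0.7, -0.0, 0.3]
width: 0.0436
grip_force: 0.0
```

Call:
move_arm:
  targets:
    - [[0, 0, 0], [0, 0, 0], 0]
    - [[0, 0, 0], [0, 0, 0], 0]
    - [[0, 0, 0], [0, 0, 0], 0]
    - [[0, 0, 0], [0, 0, 0], 0]
    - [[0, 0, 0], [0, 0, 0], 0]
    - [[0, 0, 0], [0, 0, 0], 0]
  grip_force: 20

```text
time: 22.25
ee_pos: [0.4453, -0.167, -0.035]
eef_rot: [0.271, 0.962, 0.0, -0.0]
ft_force: [0.1, 0.7, -0.4]
width: 0.0082
grip_force: 20.0
```

Call:
move_arm:
  targets:
    - [[0, 0, -1], [0, 0, 0], 0]
    - [[0, 0, -3], [0, 0, 0], 0]
    - [[0, 0, -5], [0, 0, 0], 0]
    - [[0, 0, -5], [0, 0, 0], 0]
    - [[0, 0, -5], [0, 0, 0], 0]
    - [[0, 0, -5], [0, 0, 0], 0]
    - [[0, 0, -5], [0, 0, 0], 0]
    - [[0.5, 4.3, 0], [0, 0, 0.17], 0]
    - [[0, 0, 0], [0, 0, 0.17], 0]
    - [[0, 0, 0], [0, 0, 0.17], 0]
    - [[0, 0, 0], [0, 0, 0.17], 0]
    - [[0, 0, 0], [0, 0, 0.17], 0]
    - [[0, 0, 0], [0, 0, 0.17], 0]
    - [[0, 0, 0], [0, 0, 0], 0]
  grip_force: 25

```text
time: 24.0
ee_pos: [0.4633, -0.1281, 0.2555]
eef_rot: [0.707, 0.708, 0.0, 0.0]
ft_force: [-0.4, 0.1, -0.4]
width: 0.0079
grip_force: 25.0
```

Call:
move_arm:
  targets:
    - [[0, 0, 0], [0, 0.17, 0], 0]
    - [[0, 0, 0], [0, 0.17, 0], 0]
    - [[0, 0, 0], [0, 0.17, 0], 0]
    - [[0, 0, 0], [0, 0.17, 0], 0]
    - [[0, 0, 0], [0, 0.17, 0], 0]
    - [[0, 0, 0], [0, 0.17, 0], 0]
    - [[0, 0, 0], [0, 0, 0], 0]
    - [[0, 0, 0], [0, 0, 0], 0]

```text
time: 25.0
ee_pos: [0.4633, -0.1275, 0.2561]
eef_rot: [0.616, 0.619, 0.345, -0.345]
ft_force: [0.7, 0.6, 0.9]
width: 0.008
grip_force: 25.0
```

```bash
python3 - <<'E'
from bench import r
from h import *
s,M,G,e=rep(r,.108,off=.040)
b=r.camera("side");t=r.camera("top");pickle.dump((b,t),open("w10.pkl","wb"))
for n,c in(("side",b),("top",t)):
  print(n,"G",proj(c,G),"end",proj(c,e),"near",proj(c,G+.037*M[:,0]))
u,v=map(int,proj(b,e));x0,y0=u-25,v-45
g=b["image"][y0:v+20,x0:u+25].max(2);m=(g<45).astype(np.uint8)
for row in m[::2]: print("".join(" #"[k] for k in row))
E
```

```text
t 25.0 p [ 0.4633 -0.1275  0.2561] q [ 0.16  0.57  0.76  1.55 -0.96  2.06  0.98] x [-0.004  0.525  0.851] y [1.    0.004 0.002] z [-0.002  0.851 -0.525] F [0.7 0.6 0.9] w 0.008 g 25.0
G [ 0.4634 -0.1616  0.2771] end [ 0.4638 -0.2182  0.1851] rim crossing rel cup [-0.1177 -0.2703] end rel cup [-0.1182 -0.2117]
side G (np.float64(294.63999448551436), np.float64(186.9028786318397)) end (np.float64(301.16012962255127), np.float64(234.8253930244468)) near (np.float64(292.38605610180423), np.float64(170.33659704975491))
top G (np.float64(365.3129837350267), np.float64(246.137646456297)) end (np.float64(383.7084902893505), np.float64(251.26370858900458)) near (np.float64(358.50440094053386), np.float64(244.24037777618827))
  #############      ######                       
 ##############       ########                    
################        #######                   
##################         ######                 
###################        ########               
#####################        #### ###             
        ################       #######            
          ##############          #######         
                     ###            ######        
                     ###              ### #       
                     ###                ### #     
                      ##                   ###    
                      ##                          
                      ###                         
                      ###                         
                       ##                         
                       ##                         
                       ###                        
                       ###                        
                        ##                        
                        ###                       
                        ###                       
                         ##
```

The pen's free end, at about (301,234) in the side view, matches the prediction exactly. I'll bring it over the +x side of the bore, beside the marker.

Call:
move_arm:
  targets:
    - [[1.2, 2.3, 4], [0, 0, 0], 0]
    - [[1.2, 2.3, 4], [0, 0, 0], 0]
    - [[1.2, 2.3, 4], [0, 0, 0], 0]
    - [[1.2, 2.3, 4], [0, 0, 0], 0]
    - [[1.2, 2.3, 4], [0, 0, 0], 0]
    - [[1.2, 2.3, 4], [0, 0, 0], 0]
    - [[0, 0, 0], [0, 0, 0], 0]
    - [[0, 0, 0], [0, 0, 0], 0]

```text
time: 26.1
ee_pos: [0.6009, 0.1152, 0.192]
eef_rot: [0.616, 0.619, 0.345, -0.345]
ft_force: [-0.9, -0.1, 0.3]
width: 0.0079
grip_force: 25.0
```

```bash
python3 - <<'E'
from bench import r
from h import *
s,M,G,e=rep(r,.108,off=.040)
print("cm",100*M.T@(np.array([.600,-.0265,.035])-e))
E
```

```text
t 26.1 p [0.6009 0.1152 0.192 ] q [-0.19  0.58  0.62  1.63 -1.2   1.69  0.73] x [-0.004  0.524  0.852] y [1.    0.004 0.002] z [-0.002  0.852 -0.524] F [-0.9 -0.1  0.3] w 0.0079 g 25.0
G [0.601  0.0812 0.213 ] end [0.6014 0.0246 0.121 ] rim crossing rel cup [0.0195 0.012 ] end rel cup [0.0194 0.0311]
cm [-10.00041888  -0.17401482   0.15884142]
```

Call:
move_arm:
  targets:
    - [[-2.5, -0.1, 0.1], [0, 0, 0], 0]
    - [[-2.5, 0, 0], [0, 0, 0], 0]
    - [[-2, 0, 0], [0, 0, 0], 0]
    - [[-2, 0, 0], [0, 0, 0], 0]
    - [[-1, 0, 0], [0, 0, 0], 0]
    - [[0, 0, 0], [0, 0, 0], 0]

```text
time: 26.85
ee_pos: [0.6002, 0.0627, 0.1046]
eef_rot: [0.617, 0.617, 0.345, -0.346]
ft_force: [-0.0, -0.3, 0.2]
width: 0.008
grip_force: 25.0
```

```bash
python3 - <<'E'
from bench import r
from h import *
s,M,G,e=rep(r,.108,off=.040)
E
```

```text
t 26.85 p [0.6002 0.0627 0.1046] q [-0.08  0.74  0.59  1.62 -1.21  1.7   0.89] x [0.    0.523 0.852] y [ 1.     0.001 -0.001] z [-0.001  0.852 -0.523] F [-0.  -0.3  0.2] w 0.008 g 25.0
G [0.6003 0.0286 0.1255] end [ 0.6002 -0.0279  0.0335] rim crossing rel cup [0.0183 0.0133] end rel cup [ 0.0182 -0.0214]
```

No contact force and the fit is good, so I'll release and back out.

Call:
move_arm:
  targets:
    - [[0, 0, 0], [0, 0, 0], 25]
    - [[0, 0, 0], [0, 0, 0], 25]
    - [[0, 0, 0], [0, 0, 0], 25]
    - [[0, 0, 0], [0, 0, 0], 25]
    - [[0, 0, -2], [0, 0, 0], 25]
    - [[0, 0, -4], [0, 0, 0], 25]
    - [[0, 0, -5], [0, 0, 0], 25]
    - [[0, 0, -5], [0, 0, 0], 25]
    - [[0, 0, -5], [0, 0, 0], 25]
    - [[-1, -4, -4], [0, 0, 0], 25]
    - [[0, -4, -4], [0, 0, 0], 25]
    - [[0, 0, 0], [0, 0, 0], 25]
    - [[0, 0, 0], [0, 0, 0], 25]

```text
time: 28.48
ee_pos: [0.5204, -0.1904, 0.2489]
eef_rot: [0.617, 0.617, 0.345, -0.345]
ft_force: [0.5, 0.4, -0.8]
width: 0.0218
grip_force: 0.0
```

```bash
python3 - <<'E'
from bench import r
from h import *
s,M=st(r)
t=r.camera("top");b=r.camera("side");pickle.dump((t,b),open("w11.pkl","wb"))
g=t["image"][198:240,272:330]
for row in g.max(2): print("".join("#" if k<60 else "+" if k<120 else "." if k<200 else " " for k in row))
# before-placing pen spot now empty?
blobs(t,(345,230,378,280),(0,0,0),(60,60,60),.0045)
d=cv2.absdiff(t["image"],pickle.load(open("c0.pkl","rb"))["top"]).max(2)
for n,(x0,y0,x1,y1) in dict(glue=(245,190,266,212),term=(150,192,188,262),cupfoot=(290,228,318,238)).items(): print(n,(d[y0:y1,x0:x1]>50).mean())
E
```

```text
t 28.48 p [ 0.5204 -0.1904  0.2489] q [ 0.44  0.69  0.45  1.28 -0.94  2.05  0.85] x [-0.     0.524  0.852] y [ 1.    -0.001  0.001] z [ 0.001  0.852 -0.524] F [ 0.5  0.4 -0.8] w 0.0218 g 0.0
.+++++++++++++++..                                        
 ...++++++++++..                                          
    .........                                             
                                                          
                                                          
                           .... ...                       
                        ....++++++...                     
                       ..++++++++++++..                   
                      .++++++++++++++++.                  
                     .+++++++++++++++++..                 
                    .++++++++++++++++++++.                
                   .+++++++++++++++++++++.                
                   +++++++++.......+++++++.               
            .......++++++..        ..++++++             ..
           .+#######+++++            ..++++..     .....+++
            ..+++######+
[... 1145 characters left out ...]
          
.............          ....+++++++++...                   
.............            .............                    
..............             ........                       
.......+.......                                           
........................                                  
........................                                  
..........................                                Traceback (most recent call last):
  File "<stdin>", line 9, in <module>
cv2.error: OpenCV(4.12.0) :-1: error: (-5:Bad argument) in function 'absdiff'
> Overload resolution failed:
>  - src2 is not a numpy array, neither a scalar
>  - Expected Ptr<cv::UMat> for argument 'src2'
```

```bash
python3 - <<'E'
from h import *
T=pickle.load(open("c0.pkl","rb"));t,b=pickle.load(open("w11.pkl","rb"))
d=cv2.absdiff(t["image"],T["top"]["image"]).max(2)
for n,(x0,y0,x1,y1) in dict(glue=(245,190,266,212),term=(150,192,188,262),cupfoot=(290,228,318,238)).items(): print(n,(d[y0:y1,x0:x1]>50).mean().round(3))
print("pen bottom",plane(t,306,217,.012),"top z.12",plane(t,284,212,.12))
E
```

```text
glue 0.0
term 0.0
cupfoot 0.0
pen bottom [ 0.59809779 -0.01123045  0.012     ] top z.12 [0.59024874 0.04916662 0.12      ]
```

```bash
python3 -c "
from bench import r
print(r.close_job())"
```

```text
the job is handed in; nothing more can be done
None
```

The job is handed in at about 28.5 s: the marker stands cap down in the pen cup with the ball pen beside it, and before/after pictures show no change at the cup's foot, glue stick or terminal; the hand-in returned no verdict.

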